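# Click the soap box lid shut all round

### The arm

A 6-joint arm with a two-finger parallel gripper is mounted at the origin on the work surface. World frame = base frame: x ahead of the robot, y to its left, z up, the work surface at z = 0. Lengths are in mm, angles in rad, forces in N, time in s.
With the tool pointing down it reaches from about 350 to 775 mm from the base axis. Payload 7.3 kg.
Tool frame: the origin (TCP) lies at the very end of the fingers, on their centre line; the grasp point (between the pads) lies 19 mm behind it (bot.grasp_offset is the distance from the TCP to the grasp point, in mm); z points along the fingers, y is the direction in which the jaws open and shut (so a half turn about z gives the same grasp; the last joint's range is limited). The gripper opens to 92 mm and grips with 3 to 60 N. Pads are 19 mm wide; open, the fingers measure 130 mm over their backs; the gripper's body (75 mm by 190 mm) begins 47 mm behind the grasp point.
Start: joints at [-1.49, 0.342, 1.524, -0, 1.275, -0.146], TCP at [118.073, -511.573, 196.041] pointing down, gripper open.
Joint ranges: [-2.53, 2.53], [-0.77, 2.02], [0.04, 2.7], [-1, 4.14], [0.28, 2.66], [-3.11, 3.11]. Speed limits (rad/s): [2.57, 2.57, 3.14, 3.14, 3.14, 3.14].

### API

Orientations are given as [roll, pitch, yaw] about the fixed x, y, z axes, in that order (R = Rz(yaw) Ry(pitch) Rx(roll)).
In Python, from plant import bot gives the robot as it stands.
- The arm moves only by the tool servo_tool, never from a script. Its arguments are lists of equal length, an entry for each row: "angular": the turn, a rotation vector about the world's x, y, z in degrees, a list of three; "slide": the shift along the world's x, y, z in mm, a list of three; "grip": the opening, from -1 (shut) to 1 (fully open), so that 0 is half open. In form: {"angular": [[ax, ay, az], ...], "slide": [[dx, dy, dz], ...], "grip": [grip, ...]}. A call has 1 to 10 rows; each row is the pose to reach, as a shift and turn from the pose commanded when the call began; what a row does not reach only later rows make up. A row lasts 1/12 s, in which the tool goes at most 41.7 mm and 7.16 degrees, less where a joint would pass 70% of its speed; a pose out of reach is approached as far as the arm can. A call with a gripper value outside its range is refused whole. The fingers move at their own pace and stop on an object; the grip force is fixed at half the most. Time passes only in rows, so rows that repeat a pose let the fingers close. It gives the time, the measured TCP pose, the force and the opening at its end, in the units of the state.
- bot.get_obs(): the state, without advancing time (a new reading comes with each control period).
- bot.capture(name): name is "side" or "top"; returns a dict with "img" (400x640x3 uint8, blue, green, red), "range_z" (400x640 float32, mm along the optical axis (not along the pixel's ray), 0 where there is no reading), "fov_y" (degrees; the focal length in pixels is half the picture's height over the tangent of half this angle, whatever the lens; pixels are square), "cx", "cy" (the principal point, pixels), "R" (3x3) and "t" (3): a world point X has camera coordinates R X + t. Camera axes: x right, y down, z forward; pixel columns grow to the right and rows downward; lengths in mm; the calibration is good to about 2 mm. A picture is of the moment at which its call begins.
- bot.close_job(): hands the job in, once; it reports no verdict.
The state is a dict: "time": time; "joint_positions": joint angles; "dq": joint speeds; "tau": joint torques, N m; "tool_pos": TCP position; "tcp_rot": TCP orientation; "contact_force": force on the tool from outside, world axes, zero at the start; "moment": the same for the moment, N m; "grip_width": finger opening in mm.
Only numpy, scipy, OpenCV 4.12 (cv2) and the standard library are available. Lean on these libraries where they do the work, as an engineer would, in place of code of your own. Each camera call takes 0.05 s, during which the arm holds its last target.

### The job

The mint lid of the soap box is only laid on: with the fingertips, press down around its rim, one raised section after another, until all four sections have clicked shut. Leave the box standing where it is, do not pick up or shove it or anything else around it, and finish clear of everything.

Things in the scene. Friction and masses are not known exactly. Their poses are not given: they have to be found in the camera images.
- soapbox: loose cream box, 136 x 106 mm, 0.4 to 0.9 kg, with a mint lid; origin: centre of its underside. The lid middle (76 x 46 mm) is fixed; round it the rim is four mint sections, hinged at their inner edges, raised 0.28 rad (outer edge up 9 mm). A raised section shows the orange seal on the box wall, a shut one hides it. Axes: z up, x along the 136 mm side to the far section, y to the left section.
- box_top (a point): centre of the soap box's lid, on its top face, 50 mm above the box's underside; axes as the box's.
- press_far (a point): where to press the far section (+x side of the box): on its top face at the middle of its cream line, 26 mm outward from its hinge, over the box wall. The section is 112 mm long, 34 mm deep, 5 mm thick; its hinge lies 40 mm from the lid centre, level with the lid's top. The point is 7 mm above the lid's top when raised, level when shut. Its x points outward along the face, z out of the face.
- clip_far (a joint): hinge of the far section: 0 raised, 0.28 rad fully shut. A catch resists with about 4 to 7 N at the press point, gives way half-way (0.14) and then pulls the section shut and keeps it; let go before half-way, it springs back up.
- press_left (a point): where to press the left section (+y side of the box): on its top face at the middle of its cream line, 26 mm outward from its hinge, over the box wall. The section is 74 mm long, 34 mm deep, 5 mm thick; its hinge lies 25 mm from the lid centre, level with the lid's top. The point is 7 mm above the lid's top when raised, level when shut. Its x points outward along the face, z out of the face.
- clip_left (a joint): hinge of the left section: 0 raised, 0.28 rad fully shut. A catch resists with about 4 to 7 N at the press point, gives way half-way (0.14) and then pulls the section shut and keeps it; let go before half-way, it springs back up.
- press_near (a point): where to press the near section (-x side of the box): on its top face at the middle of its cream line, 26 mm outward from its hinge, over the box wall. The section is 112 mm long, 34 mm deep, 5 mm thick; its hinge lies 40 mm from the lid centre, level with the lid's top. The point is 7 mm above the lid's top when raised, level when shut. Its x points outward along the face, z out of the face.
- clip_near (a joint): hinge of the near section: 0 raised, 0.28 rad fully shut. A catch resists with about 4 to 7 N at the press point, gives way half-way (0.14) and then pulls the section shut and keeps it; let go before half-way, it springs back up.
- press_right (a point): where to press the right section (-y side of the box): on its top face at the middle of its cream line, 26 mm outward from its hinge, over the box wall. The section is 74 mm long, 34 mm deep, 5 mm thick; its hinge lies 25 mm from the lid centre, level with the lid's top. The point is 7 mm above the lid's top when raised, level when shut. Its x points outward along the face, z out of the face.
- clip_right (a joint): hinge of the right section: 0 raised, 0.28 rad fully shut. A catch resists with about 4 to 7 N at the press point, gives way half-way (0.14) and then pulls the section shut and keeps it; let go before half-way, it springs back up.
- pump: blue soap pump bottle, 66 mm wide, 171 mm tall; not part of the job. Origin at the centre of its underside.
- tin: small round aluminium tin, 62 mm wide, 32 mm tall; not part of the job. Origin at the centre of its underside.
- clipper: steel nail clipper lying flat, 60 x 13 x 13 mm; not part of the job. Origin at the centre of its underside.
- brush: standing shaving brush, 40 mm wide, 104 mm tall; not part of the job. Origin at the centre of its underside.
- tumbler: white ceramic tumbler, 72 mm wide, 85 mm tall; not part of the job. Origin at the centre of its underside.
- comb: brown comb lying flat, 150 x 30 x 5 mm; not part of the job. Origin at the centre of its underside.
- cream: amber jar with white cap, 52 mm wide, 55 mm tall; not part of the job. Origin at the centre of its underside.

How it is judged:
By the outcome, as a careful person would: the job done as asked, in the order asked, and still so for the second after the job is handed in, with the robot touching nothing.
It also fails if it takes over 51 s, if anything falls off the work surface, if the arm or the gripper's body presses on something with over 40 N, if the wrist force passes 120 N, or if a joint passes its speed limit or range.

## Working session

There is one attempt and no reset: what is moved stays moved. The work goes in short steps, Python scripts to look and compute and a tool call to move; the robot and the scene stay as the last step left them, time stands still between calls to the robot, and variables do not carry over. Pictures are saved under pics/ and viewed, and the job is handed in when it is done.

Besides the shell and the picture viewer there is one more tool, called in YAML: its name, and indented under it one key for each argument. servo_tool: Moves the arm, as the interface text tells. Its arguments: {"type":"object","properties":{"angular":{"type":"array","items":{"type":"array","items":{"type":"number"}}},"slide":{"type":"array","items":{"type":"array","items":{"type":"number"}}},"grip":{"type":"array","items":{"type":"number"}}},"required":["angular","slide","grip"]}

```bash
mkdir -p pics
python3 - <<'E'
from plant import bot
import cv2,numpy as np,pickle
d={}
for n in("top","side"):
    c=bot.capture(n);d[n]=c;cv2.imwrite(f"pics/{n}0.png",c["img"]);print(n,c["fov_y"],c["cx"],c["cy"],c["R"],c["t"])
pickle.dump(d,open("c0.pkl","wb"));print(bot.get_obs())
E
```

```text
top 57.29723599535673 321.22418109215585 200.98558525778384 [[ 0.00319127 -0.99978473  0.02050121]
 [-0.9808789  -0.00711904 -0.19448885]
 [ 0.19459293 -0.01948853 -0.98069046]] [  7.95890739 616.85353425 866.07973643]
side 52.136495684667956 321.04747387936936 195.50195270030085 [[-0.67837507 -0.73471042  0.00280539]
 [-0.41491302  0.37994198 -0.82673531]
 [ 0.60634516 -0.56200062 -0.56258408]] [397.21966664 305.11561132 620.92933007]
{'time': 0.1, 'joint_positions': array([-1.49002790e+00,  3.42630347e-01,  1.52483855e+00, -7.01984646e-06,
        1.27541222e+00, -1.45980025e-01]), 'dq': array([ 8.60050752e-04, -1.65560947e-03, -3.79454477e-03, -1.11326743e-03,
       -7.50769678e-05, -4.81559144e-04]), 'tau': array([ 1.67834471e-03, -4.32004452e+01, -2.44693869e+01,  7.18878047e-02,
        5.26035775e-02, -4.65901928e-05]), 'tool_pos': array([ 118.02505008, -511.1837653 ,  195.45521984]), 'tcp_rot': array([-3.14031692e+00, -1.80780213e-04,  2.26750381e-01]), 'contact_force': array([ 0.55849155, -0.4308498 , -0.4830066 ]), 'moment': array([-0.01517242, -0.02593708,  0.04906228]), 'grip_width': 91.627999087638}
```

View pics/top0.png

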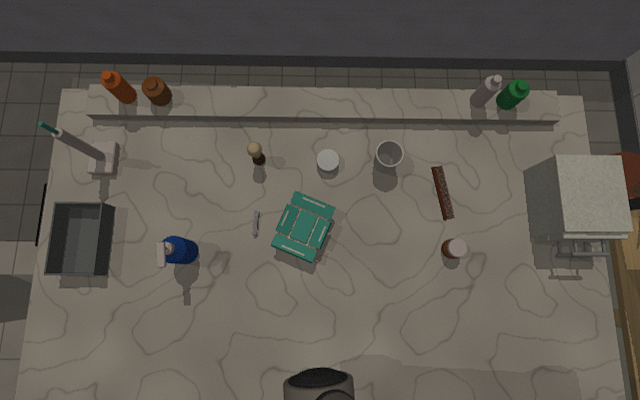

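View pics/side0.png

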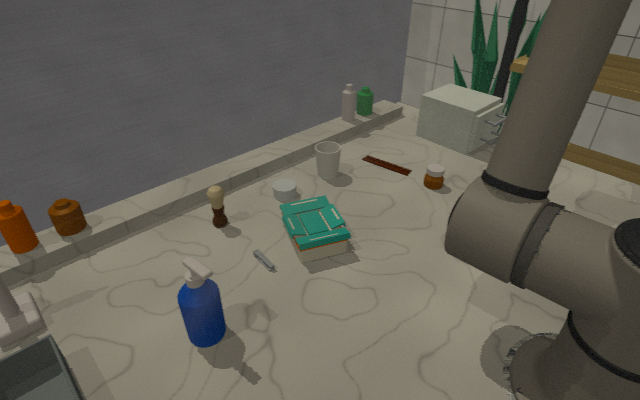

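The top view shows the box around (304,228), tilted about 20° in the picture, with clear space around it. The blue pump is at (178,250), the clipper at (256,223) and the tin at (328,160). I'll fit the lid next.

```bash
cat > h.py <<'E'
import numpy as np,cv2
def cloud(c):
    h,w=c["range_z"].shape; f=h/2/np.tan(np.radians(c["fov_y"]/2))
    v,u=np.mgrid[:h,:w]; z=c["range_z"].astype(float)
    P=np.stack([(u-c["cx"])/f*z,(v-c["cy"])/f*z,z],-1)
    return (P-c["t"])@c["R"]
def proj(c,X):
    f=200/np.tan(np.radians(c["fov_y"]/2)); p=np.atleast_2d(X)@c["R"].T+c["t"]
    return p[:,:2]/p[:,2:]*f+[c["cx"],c["cy"]]
def mint(c,box):
    hsv=cv2.cvtColor(c["img"],cv2.COLOR_BGR2HSV); m=(hsv[...,0]>70)&(hsv[...,0]<95)&(hsv[...,1]>60)&(hsv[...,2]>50)
    k=np.zeros_like(m);x0,x1,y0,y1=box;k[y0:y1,x0:x1]=1
    return m&k
E
python3 - <<'E'
import pickle,cv2,numpy as np
from h import *
d=pickle.load(open("c0.pkl","rb"))
for n,b in(("top",(260,350,180,275)),("side",(270,360,190,270))):
    c=d[n];m=mint(c,b);P=cloud(c);m=cv2.morphologyEx(m.astype(np.uint8),cv2.MORPH_CLOSE,np.ones((5,5)))>0
    Q=P[m&(c["range_z"]>0)];Q=Q[(Q[:,2]>35)&(Q[:,2]<75)]
    r=cv2.minAreaRect(Q[:,:2].astype(np.float32));print(n,len(Q),r,np.median(Q,0),np.percentile(Q[:,2],[5,50,95]))
    ctr=np.array(r[0]);
    # table z near
    x,y=(305,290) if n=="top" else (350,290)
    print("table",P[y,x])
    x0,x1,y0,y1=b
    cv2.imwrite(f"pics/{n}_z.png",cv2.resize(c["img"][y0-10:y1+10,x0-10:x1+10],None,fx=5,fy=5,interpolation=cv2.INTER_CUBIC))
    # middle height
    q=Q[np.linalg.norm(Q[:,:2]-ctr,axis=1)<20];print("mid z",np.median(q[:,2]))
E
```

```text
top 2749 ((553.7849731445312, 56.69159698486328), (123.13878631591797, 150.25706481933594), 67.3521957397461) [552.71436855  56.9467787   52.11288712] [40.83603529 52.11288712 58.44842115]
table [394.81563887  51.07595238  -4.4641772 ]
mid z 48.73185691618124
side 2510 ((550.2698364257812, 56.1429328918457), (122.28277587890625, 154.3924102783203), 66.9270248413086) [545.9222265   58.53863156  53.33207181] [45.85635659 53.33207181 59.46645182]
table [387.66576238 105.97571694   0.63303258]
mid z 50.07655284185273
```

View pics/top_z.png

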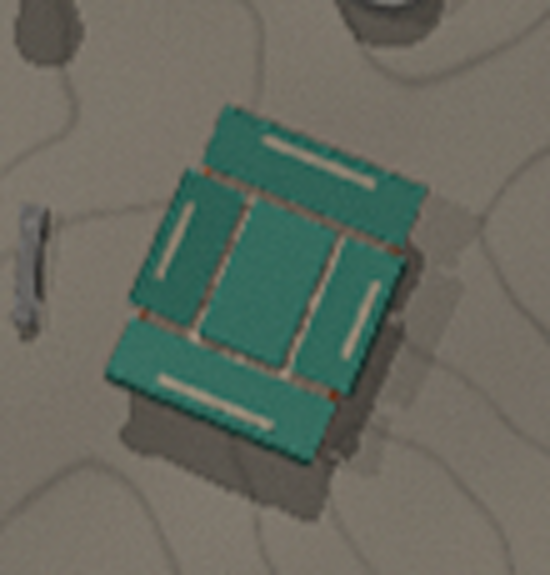

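View pics/side_z.png

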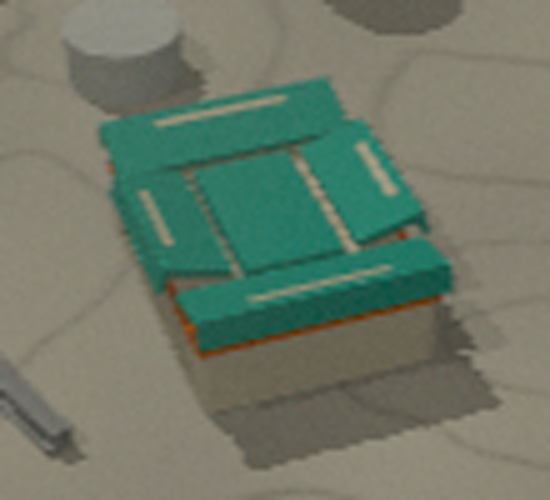

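```bash
cat >> h.py <<'E'
def model(p,raised=(1,1,1,1)):
    x,y,a=p;h=7
    L=np.array([[65,0],[0,50],[-65,0],[0,-50.]]) # far left near right
    L=np.array([[40+25,0],[0,25+25],[-65,0],[0,-50.]])
    R=np.array([[np.cos(a),-np.sin(a)],[np.sin(a),np.cos(a)]])
    return np.c_[L@R.T+[x,y],50+7*np.array(raised)]
E
python3 - <<'E'
import pickle,numpy as np
from h import *
from scipy.optimize import least_squares
d=pickle.load(open("c0.pkl","rb"))
px={"top":np.array([[318,163],[175,240],[215,402],[361,319]])/5+[249.6,169.6],
"side":np.array([[221,110],[155,217],[320,284],[376,167]])/5+[259.6,179.6]}
for ns in(["top"],["side"],["top","side"]):
    f=lambda p:np.concatenate([(proj(d[n],model(p))-px[n]).ravel() for n in ns])
    r=least_squares(f,[553,57,-.4]);print(ns,r.x,np.abs(r.fun).max());print(model(r.x).round(1))
c=d["top"];Z=cloud(c)
for n in px: print(n,[cloud(d[n])[int(round(v)),int(round(u))].round(0).tolist() for u,v in px[n]])
E
```

```text
['top'] [ 5.54227225e+02  5.63290260e+01 -3.94312551e-01] 0.3280337022860351
[[614.2  31.4  57. ]
 [573.4 102.5  57. ]
 [494.2  81.3  57. ]
 [535.   10.2  57. ]]
['side'] [ 5.52749314e+02  5.41595285e+01 -3.94226709e-01] 0.5375259859015955
[[612.8  29.2  57. ]
 [572.  100.3  57. ]
 [492.7  79.1  57. ]
 [533.5   8.   57. ]]
['top', 'side'] [ 5.53319369e+02  5.51455151e+01 -3.93845128e-01] 0.9410093870048968
[[613.3  30.2  57. ]
 [572.5 101.3  57. ]
 [493.3  80.1  57. ]
 [534.1   9.   57. ]]
top [[615.0, 32.0, 55.0], [574.0, 102.0, 52.0], [493.0, 80.0, 58.0], [536.0, 9.0, 60.0]]
side [[610.0, 31.0, 59.0], [571.0, 101.0, 58.0], [490.0, 80.0, 59.0], [532.0, 8.0, 59.0]]
```

servo_tool:
  angular:
    - [0,0,-36]
    - [0,0,-36]
    - [0,0,-36]
    - [0,0,-36]
    - [0,0,-36]
    - [0,0,-36]
    - [0,0,-36]
    - [0,0,-36]
    - [0,0,-36]
    - [0,0,-36]
  slide:
    - [378,590,-60]
    - [378,590,-60]
    - [378,590,-60]
    - [378,590,-60]
    - [378,590,-60]
    - [378,590,-60]
    - [378,590,-60]
    - [378,590,-60]
    - [378,590,-60]
    - [378,590,-60]
  grip: [-1,-1,-1,-1,-1,-1,-1,-1,-1,-1]

```text
time: 0.93
tool_pos: [337.8, -167.9, 161.2]
tcp_rot: [3.141, -0.0, -0.402]
contact_force: [0.2, -0.3, 1.5]
grip_width: 29.6
```

servo_tool:
  angular:
    - [0,0,0]
    - [0,0,0]
    - [0,0,0]
    - [0,0,0]
    - [0,0,0]
    - [0,0,0]
    - [0,0,0]
    - [0,0,0]
    - [0,0,0]
    - [0,0,0]
  slide:
    - [150,240,-20]
    - [150,240,-20]
    - [150,240,-20]
    - [150,240,-20]
    - [150,240,-20]
    - [150,240,-20]
    - [150,240,-20]
    - [150,240,-20]
    - [150,240,-20]
    - [150,240,-20]
  grip: [-1,-1,-1,-1,-1,-1,-1,-1,-1,-1]

```text
time: 1.77
tool_pos: [486.6, 70.0, 140.8]
tcp_rot: [3.141, 0.001, -0.401]
contact_force: [-0.6, 0.2, 0.1]
grip_width: 0.5
```

servo_tool:
  angular:
    - [0,0,0.4]
    - [0,0,0.4]
    - [0,0,0.4]
    - [0,0,0.4]
  slide:
    - [9.5,9,-30]
    - [9.5,9,-60]
    - [9.5,9,-74]
    - [9.5,9,-74]
  grip: [-1,-1,-1,-1]

```text
time: 2.1
tool_pos: [493.9, 77.7, 64.5]
tcp_rot: [3.139, 0.006, -0.397]
contact_force: [-0.8, -0.4, -0.3]
grip_width: 0.6
```

```bash
cat > look.py <<'E'
import sys,cv2,numpy as np
from plant import bot
k=sys.argv[1];o=[]
for n,(x0,x1,y0,y1) in(("top",(240,360,160,290)),("side",(240,380,160,290))):
    c=bot.capture(n);o.append(cv2.resize(c["img"][y0:y1,x0:x1],(390,390*(y1-y0)//(x1-x0)),interpolation=cv2.INTER_CUBIC))
h=max(a.shape[0] for a in o);o=[cv2.copyMakeBorder(a,0,h-a.shape[0],0,0,cv2.BORDER_CONSTANT) for a in o]
cv2.imwrite(f"pics/{k}.png",np.hstack(o));s=bot.get_obs();print(s["time"],s["tool_pos"],s["contact_force"])
E
python3 look.py a1
```

```text
2.2 [496.57185625  78.0415708   67.68909578] [0.33842419 0.41849241 0.95857175]
```

View pics/a1.png

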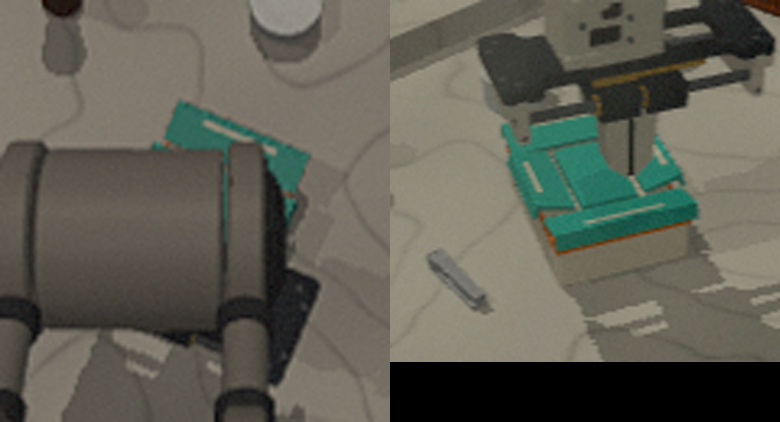

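Run:
```python
import pickle,numpy as np
from h import *
c=pickle.load(open("c0.pkl","rb"))["side"]
for X in([496.5,78,67.7],[493.3,80.1,57]):
    u=proj(c,np.array(X))[0];print(u,(u-[240,160])*390/140+[390,0])
from plant import bot
d=bot.capture("side");cv2.imwrite("pics/a2.png",cv2.resize(d["img"][190:260,280:360],None,fx=7,fy=7,interpolation=cv2.INTER_CUBIC))
P=cloud(d);np.set_printoptions(suppress=True)
for v in range(205,240,3): print(v,P[v,326].round(0),P[v,322].round(0))
```

```text
[322.64808593 230.91968811] [620.23395366 197.56198831]
[322.93255125 236.11901264] [621.02639276 212.04582092]
205 [486.  80. 140.] [488.  88. 142.]
208 [486.  79. 132.] [488.  88. 136.]
211 [485.  80. 126.] [488.  88. 128.]
214 [486.  79. 118.] [488.  88. 121.]
217 [485.  80. 111.] [487.  89. 115.]
220 [487.  78. 102.] [487.  89. 107.]
223 [535.  32.  42.] [534.  45.  50.]
226 [521.  46.  49.] [527.  52.  49.]
229 [512.  54.  50.] [518.  60.  51.]
232 [504.  61.  51.] [508.  69.  53.]
235 [493.  72.  55.] [499.  77.  55.]
238 [482.  82.  60.] [490.  86.  57.]
```

View pics/a2.png

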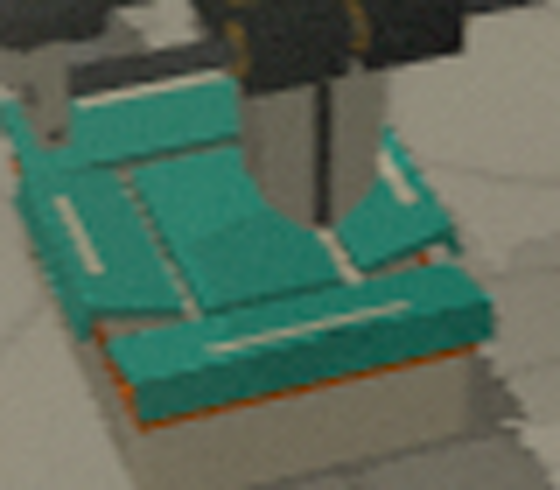

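The side view shows the closed tip ending at pixel (326,221), which works out to about z≈97. The reported TCP height is 68. The x and y values agree, so I'll come down carefully and watch both force and image.

servo_tool:
  angular:
    - [0,0,0]
    - [0,0,0]
    - [0,0,0]
    - [0,0,0]
  slide:
    - [0,0,-3]
    - [0,0,-6]
    - [0,0,-8]
    - [0,0,-8]
  grip: [-1,-1,-1,-1]

```text
time: 2.58
tool_pos: [496.7, 79.1, 59.3]
tcp_rot: [3.141, -0.0, -0.395]
contact_force: [0.0, 0.5, 0.1]
grip_width: 0.5
```

Run:
```python
import numpy as np
from h import *
from plant import bot
d=bot.capture("side");cv2.imwrite("pics/a3.png",cv2.resize(d["img"][190:260,280:360],None,fx=7,fy=7,interpolation=cv2.INTER_CUBIC))
s=bot.get_obs();print(s["tool_pos"],s["contact_force"],s["joint_positions"])
P=cloud(d)
for v in range(210,235,2): print(v,P[v,324].round(0),P[v,328].round(0))
```

```text
[496.78893894  79.18185375  59.39347283] [ 0.25823387  0.01614546 -0.39770571] [ 5.65039151e-03  4.59949155e-01  1.76659970e+00 -9.56735808e-05
  9.15010257e-01  1.97104965e+00]
210 [486.  84. 130.] [483.  77. 128.]
212 [487.  84. 124.] [484.  76. 122.]
214 [487.  84. 119.] [482.  78. 119.]
216 [485.  85. 116.] [483.  76. 112.]
218 [486.  84. 110.] [482.  77. 109.]
220 [486.  85. 106.] [483.  77. 103.]
222 [487.  83.  99.] [482.  78.  99.]
224 [487.  83.  94.] [481.  78.  95.]
226 [485.  85.  91.] [524.  36.  42.]
228 [518.  54.  50.] [512.  48.  50.]
230 [514.  58.  48.] [509.  51.  48.]
232 [506.  66.  52.] [500.  59.  52.]
234 [500.  71.  54.] [493.  66.  55.]
```

View pics/a3.png

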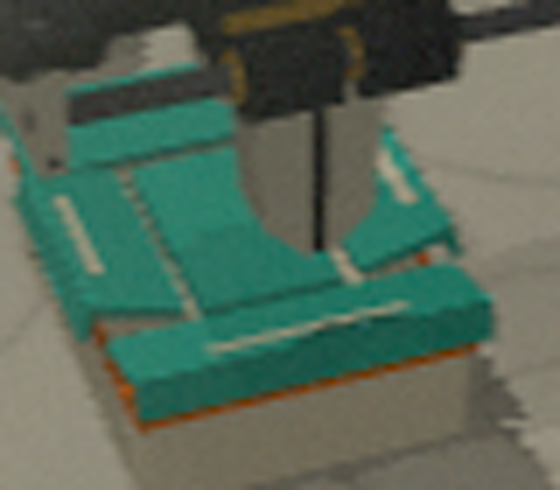

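servo_tool:
  angular:
    - [0,0,0]
    - [0,0,0]
    - [0,0,0]
    - [0,0,0]
  slide:
    - [0,0,-4]
    - [0,0,-8]
    - [0,0,-11]
    - [0,0,-11]
  grip: [-1,-1,-1,-1]

```text
time: 2.97
tool_pos: [496.2, 79.2, 47.4]
tcp_rot: [3.141, 0.001, -0.394]
contact_force: [-0.2, -0.2, 0.7]
grip_width: 0.8
```

```bash
python3 look.py a4
```

```text
3.0667 [496.64022158  79.17921266  48.01615411] [-0.20333102  0.43460231  0.14439208]
```

View pics/a4.png

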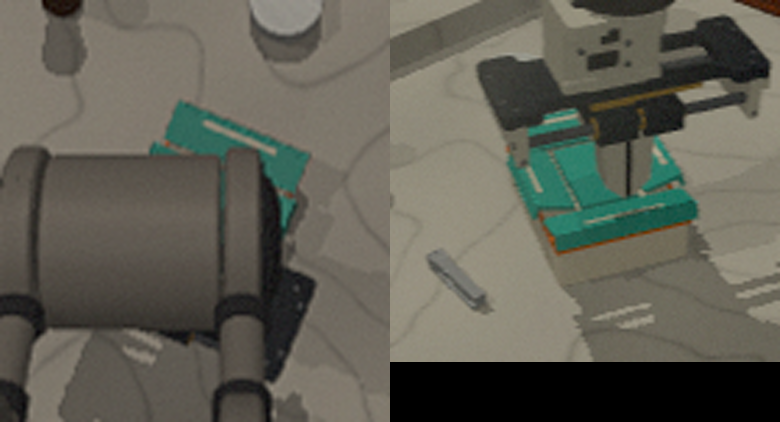

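Run:
```python
import numpy as np
from h import *
from plant import bot
d=bot.capture("side");cv2.imwrite("pics/a5.png",cv2.resize(d["img"][150:260,260:385],None,fx=6,fy=6,interpolation=cv2.INTER_CUBIC))
P=cloud(d);
T=np.array([496.5,79.2,48]);a=-.394
M=np.array([[np.cos(a),np.sin(a),0],[-np.sin(a),np.cos(a),0],[0,0,1]])
L=(P-T)@M.T
for u in (275,280,284,288,292,300,312,318,322,324,328,332,345,360,370):
    col=L[150:250,u]; ok=(col[:,2]>28)&(abs(col[:,0])<80); 
    # points belonging to gripper: |x|<40 in tool and z>35
    ok=(abs(col[:,0])<60)&(col[:,2]>22)
    if ok.any(): i=np.where(ok)[0].max();print(u,150+i,col[i].round(0),"world z",(col[i,2]+48).round(0))
```

```text
275 196 [ 12.  90. 120.] world z 168.0
280 207 [  3.  84. 100.] world z 148.0
284 216 [-24.  84.  98.] world z 146.0
288 219 [-37.  80.  99.] world z 147.0
292 212 [-30.  70. 107.] world z 155.0
300 210 [-32.  56. 110.] world z 158.0
312 209 [-17.  27.  94.] world z 142.0
318 227 [-14.  14.  45.] world z 93.0
322 229 [-13.   5.  37.] world z 85.0
324 230 [-11.   0.  32.] world z 80.0
328 229 [-13.  -7.  33.] world z 81.0
332 224 [-11. -17.  42.] world z 90.0
345 205 [-38. -32. 103.] world z 151.0
360 197 [-32. -65. 110.] world z 158.0
370 201 [-36. -85.  99.] world z 147.0
```

View pics/a5.png

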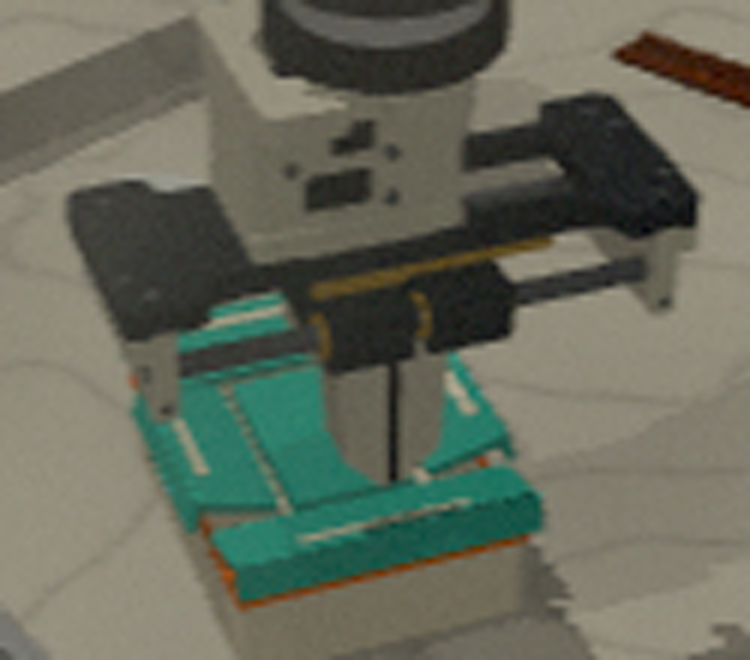

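servo_tool:
  angular:
    - [0,0,0]
    - [0,0,0]
    - [0,0,0]
    - [0,0,0]
    - [0,0,0]
  slide:
    - [0,0,-5]
    - [0,0,-10]
    - [0,0,-15]
    - [0,0,-17]
    - [0,0,-17]
  grip: [-1,-1,-1,-1,-1]

```text
time: 3.53
tool_pos: [496.3, 79.1, 30.5]
tcp_rot: [3.141, 0.001, -0.395]
contact_force: [-0.5, -0.4, -0.4]
grip_width: 0.4
```

servo_tool:
  angular:
    - [0,0,0]
    - [0,0,0]
    - [0,0,0]
  slide:
    - [0,0,-1.5]
    - [0,0,-3]
    - [0,0,-3]
  grip: [-1,-1,-1]

```text
time: 3.78
tool_pos: [497.0, 79.2, 28.3]
tcp_rot: [-3.142, -0.0, -0.395]
contact_force: [-0.6, 0.3, 1.0]
grip_width: 0.4
```

```bash
python3 look.py a6
```

```text
3.8833 [496.97804954  79.17207136  28.46999258] [0.17667096 0.0417853  0.70422555]
```

View pics/a6.png

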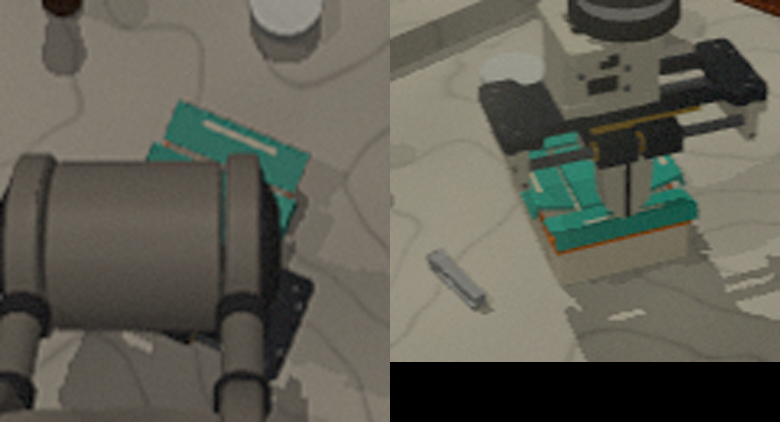

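The tip now sits right on the near cream line, around (628,215) in the right-hand panel, and there is no load yet. I'll press in small steps.

servo_tool:
  angular:
    - [0,0,0]
    - [0,0,0]
    - [0,0,0]
  slide:
    - [0,0,-1]
    - [0,0,-2]
    - [0,0,-2]
  grip: [-1,-1,-1]

```text
time: 4.13
tool_pos: [496.7, 79.3, 26.3]
tcp_rot: [3.142, 0.0, -0.395]
contact_force: [-0.9, 0.8, 2.9]
grip_width: 0.2
```

servo_tool:
  angular:
    - [0,0,0]
    - [0,0,0]
    - [0,0,0]
  slide:
    - [0,0,-1]
    - [0,0,-2]
    - [0,0,-2]
  grip: [-1,-1,-1]

```text
time: 4.38
tool_pos: [496.8, 79.1, 23.9]
tcp_rot: [3.141, 0.0, -0.394]
contact_force: [0.1, -0.0, -0.4]
grip_width: 0.3
```

servo_tool:
  angular:
    - [0,0,0]
    - [0,0,0]
    - [0,0,0]
  slide:
    - [0,0,-1]
    - [0,0,-2]
    - [0,0,-2]
  grip: [-1,-1,-1]

```text
time: 4.63
tool_pos: [496.7, 79.1, 21.9]
tcp_rot: [3.141, 0.0, -0.395]
contact_force: [0.2, 0.2, -0.7]
grip_width: 0.4
```

servo_tool:
  angular:
    - [0,0,0]
    - [0,0,0]
    - [0,0,0]
    - [0,0,0]
    - [0,0,0]
    - [0,0,0]
    - [0,0,0]
  slide:
    - [0,0,20]
    - [0,0,45]
    - [38,-16,45]
    - [76,-32,45]
    - [114,-48,45]
    - [114,-48,25]
    - [114,-48,25]
  grip: [-1,-1,-1,-1,-1,-1,-1]

```text
time: 5.22
tool_pos: [610.8, 30.0, 44.2]
tcp_rot: [3.14, 0.003, -0.396]
contact_force: [-1.5, -0.4, -1.8]
grip_width: 0.5
```

```bash
python3 look.py a7
```

```text
5.3167 [609.42494373  31.25062451  46.19707671] [-0.20577289  0.33703274  0.38446537]
```

View pics/a7.png

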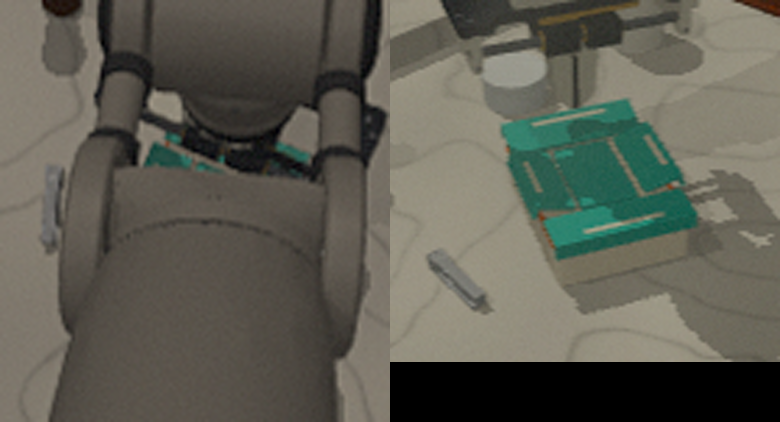

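The near section is shut: no orange shows below its front edge in the right-hand panel, around (620,250). The box hasn't moved. Next is the far section.

servo_tool:
  angular:
    - [0,0,0]
    - [0,0,0]
    - [0,0,0]
    - [0,0,0]
    - [0,0,0]
  slide:
    - [0.5,0,-6]
    - [0.5,0,-12]
    - [0.5,0,-16]
    - [0.5,0,-17]
    - [0.5,0,-17]
  grip: [-1,-1,-1,-1,-1]

```text
time: 5.73
tool_pos: [610.9, 31.4, 30.1]
tcp_rot: [3.141, 0.001, -0.394]
contact_force: [0.3, -1.0, 0.5]
grip_width: 0.2
```

servo_tool:
  angular:
    - [0,0,0]
    - [0,0,0]
    - [0,0,0]
  slide:
    - [0,0,-1]
    - [0,0,-2]
    - [0,0,-2.5]
  grip: [-1,-1,-1]

```text
time: 5.98
tool_pos: [611.7, 31.2, 28.3]
tcp_rot: [-3.141, -0.001, -0.394]
contact_force: [-1.2, 0.6, 3.3]
grip_width: 0.2
```

servo_tool:
  angular:
    - [0,0,0]
    - [0,0,0]
    - [0,0,0]
  slide:
    - [0,0,-1]
    - [0,0,-2]
    - [0,0,-2]
  grip: [-1,-1,-1]

```text
time: 6.23
tool_pos: [611.9, 31.1, 26.0]
tcp_rot: [-3.141, -0.001, -0.395]
contact_force: [1.7, -0.3, 2.6]
grip_width: 0.6
```

servo_tool:
  angular:
    - [0,0,0]
    - [0,0,0]
    - [0,0,0]
  slide:
    - [0,0,-1]
    - [0,0,-2]
    - [0,0,-2]
  grip: [-1,-1,-1]

```text
time: 6.48
tool_pos: [610.5, 31.2, 23.1]
tcp_rot: [3.141, 0.002, -0.395]
contact_force: [-0.3, -0.5, -0.3]
grip_width: 0.4
```

servo_tool:
  angular:
    - [0,0,0]
    - [0,0,0]
    - [0,0,7]
    - [0,0,14]
    - [0,0,21]
    - [0,0,28]
    - [0,0,35]
    - [0,0,42]
    - [0,0,49]
    - [0,0,56]
  slide:
    - [0,0,20]
    - [0,0,45]
    - [-20,34,45]
    - [-39,67.5,45]
    - [-39,67.5,45]
    - [-39,67.5,45]
    - [-39,67.5,45]
    - [-39,67.5,45]
    - [-39,67.5,45]
    - [-39,67.5,45]
  grip: [-1,-1,-1,-1,-1,-1,-1,-1,-1,-1]

```text
time: 7.32
tool_pos: [571.6, 98.8, 68.2]
tcp_rot: [-3.141, 0.001, 0.589]
contact_force: [0.5, -0.1, -0.3]
grip_width: 0.5
```

servo_tool:
  angular:
    - [0,0,7]
    - [0,0,14]
    - [0,0,21]
    - [0,0,28]
    - [0,0,34]
    - [0,0,34]
    - [0,0,34]
  slide:
    - [0,0,0]
    - [0,0,0]
    - [0,0,0]
    - [0,0,0]
    - [0,0,-10]
    - [0,0,-20]
    - [0,0,-20]
  grip: [-1,-1,-1,-1,-1,-1,-1]

```text
time: 7.9
tool_pos: [570.4, 98.6, 46.3]
tcp_rot: [-3.137, 0.002, 1.173]
contact_force: [-0.8, 0.8, -0.3]
grip_width: 0.9
```

```bash
python3 look.py a8
```

```text
8.0 [571.59915951  98.68076496  47.99970872] [0.02250986 0.23057473 0.38427805]
```

View pics/a8.png

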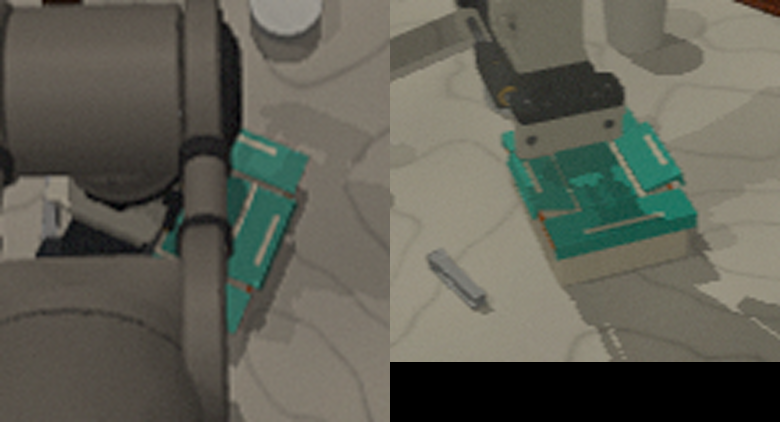

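The gripper hides the left section from both cameras, but the box looks unmoved. The same z calibration held for both earlier presses, so I'll go ahead.

servo_tool:
  angular:
    - [0,0,0]
    - [0,0,0]
    - [0,0,0]
    - [0,0,0]
    - [0,0,0]
  slide:
    - [0,0,-6]
    - [0,0,-12]
    - [0,0,-16]
    - [0,0,-18]
    - [0,0,-18]
  grip: [-1,-1,-1,-1,-1]

```text
time: 8.42
tool_pos: [571.9, 98.7, 30.1]
tcp_rot: [-3.141, 0.001, 1.176]
contact_force: [-0.7, 0.5, -0.2]
grip_width: 0.6
```

servo_tool:
  angular:
    - [0,0,0]
    - [0,0,0]
    - [0,0,0]
  slide:
    - [0,0,-1]
    - [0,0,-2]
    - [0,0,-2]
  grip: [-1,-1,-1]

```text
time: 8.67
tool_pos: [572.4, 98.7, 28.9]
tcp_rot: [3.141, -0.0, 1.176]
contact_force: [0.6, -0.7, -0.1]
grip_width: 0.5
```

servo_tool:
  angular:
    - [0,0,0]
    - [0,0,0]
    - [0,0,0]
  slide:
    - [0,0,-1]
    - [0,0,-2]
    - [0,0,-2]
  grip: [-1,-1,-1]

```text
time: 8.92
tool_pos: [572.7, 98.9, 27.2]
tcp_rot: [3.141, -0.001, 1.176]
contact_force: [0.6, 0.3, 4.1]
grip_width: 0.3
```

servo_tool:
  angular:
    - [0,0,0]
    - [0,0,0]
    - [0,0,0]
  slide:
    - [0,0,-1]
    - [0,0,-2]
    - [0,0,-2.5]
  grip: [-1,-1,-1]

```text
time: 9.17
tool_pos: [572.3, 98.7, 24.1]
tcp_rot: [3.141, 0.0, 1.176]
contact_force: [0.2, 0.3, 0.3]
grip_width: 0.5
```

servo_tool:
  angular:
    - [0,0,0]
    - [0,0,0]
    - [0,0,0]
    - [0,0,0]
    - [0,0,0]
    - [0,0,0]
    - [0,0,0]
  slide:
    - [0,0,20]
    - [0,0,45]
    - [-12,-29,45]
    - [-24,-58,45]
    - [-36.5,-87,45]
    - [-36.5,-87,24]
    - [-36.5,-87,24]
  grip: [-1,-1,-1,-1,-1,-1,-1]

```text
time: 9.75
tool_pos: [533.2, 10.3, 45.7]
tcp_rot: [-3.137, 0.002, 1.173]
contact_force: [-0.8, 0.3, -0.6]
grip_width: 0.6
```

```bash
python3 look.py a9
```

```text
9.85 [535.15859992  11.74869164  47.71825472] [ 0.09830305  0.39363179 -0.20169303]
```

View pics/a9.png

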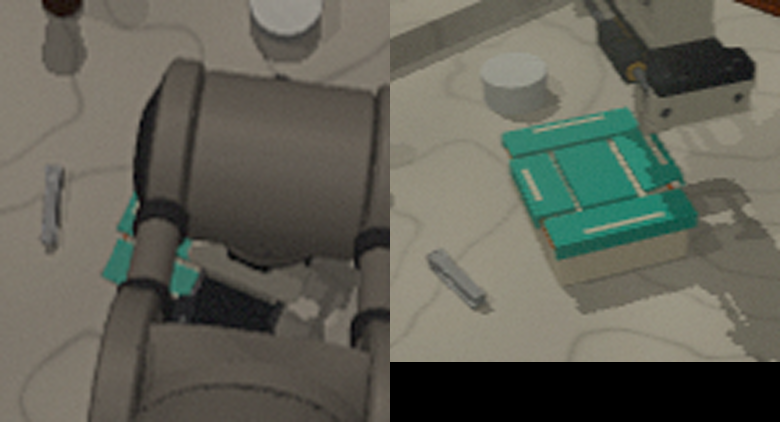

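The left section now looks flat, at about (535,185) in the right-hand panel. The right one is still raised.

servo_tool:
  angular:
    - [0,0,0]
    - [0,0,0]
    - [0,0,0]
    - [0,0,0]
    - [0,0,0]
  slide:
    - [0,0,-6]
    - [0,0,-12]
    - [0,0,-16]
    - [0,0,-18]
    - [0,0,-18]
  grip: [-1,-1,-1,-1,-1]

```text
time: 10.27
tool_pos: [535.5, 12.1, 29.7]
tcp_rot: [-3.141, 0.0, 1.177]
contact_force: [-0.1, -0.2, 0.2]
grip_width: 0.1
```

servo_tool:
  angular:
    - [0,0,0]
    - [0,0,0]
    - [0,0,0]
  slide:
    - [0,0,-1]
    - [0,0,-2]
    - [0,0,-2]
  grip: [-1,-1,-1]

```text
time: 10.52
tool_pos: [536.1, 11.8, 28.6]
tcp_rot: [3.141, -0.0, 1.176]
contact_force: [0.2, 0.7, 3.8]
grip_width: 0.4
```

servo_tool:
  angular:
    - [0,0,0]
    - [0,0,0]
    - [0,0,0]
  slide:
    - [0,0,-1]
    - [0,0,-2]
    - [0,0,-2]
  grip: [-1,-1,-1]

```text
time: 10.77
tool_pos: [536.0, 11.5, 26.4]
tcp_rot: [3.141, 0.0, 1.176]
contact_force: [-0.3, -0.3, 3.6]
grip_width: 0.7
```

servo_tool:
  angular:
    - [0,0,0]
    - [0,0,0]
    - [0,0,0]
  slide:
    - [0,0,-1]
    - [0,0,-2]
    - [0,0,-2.5]
  grip: [-1,-1,-1]

```text
time: 11.02
tool_pos: [535.6, 11.7, 23.4]
tcp_rot: [-3.141, 0.0, 1.176]
contact_force: [-0.3, 0.1, -0.0]
grip_width: 0.8
```

Next I'll lift and move away to the right for a clear look.

servo_tool:
  angular:
    - [0,0,0]
    - [0,0,0]
    - [0,0,0]
    - [0,0,0]
    - [0,0,0]
    - [0,0,0]
    - [0,0,0]
    - [0,0,0]
    - [0,0,0]
    - [0,0,0]
  slide:
    - [0,0,25]
    - [0,0,60]
    - [0,0,100]
    - [0,0,140]
    - [-20,-35,140]
    - [-40,-70,140]
    - [-60,-105,140]
    - [-80,-140,140]
    - [-100,-175,140]
    - [-120,-210,140]
  grip: [-1,-1,-1,-1,-1,-1,-1,-1,-1,-1]

```text
time: 11.85
tool_pos: [414.5, -199.5, 163.6]
tcp_rot: [3.142, -0.0, 1.177]
contact_force: [0.7, -0.7, 0.0]
grip_width: 0.2
```

servo_tool:
  angular:
    - [0,0,0]
    - [0,0,0]
    - [0,0,0]
    - [0,0,0]
    - [0,0,0]
    - [0,0,0]
    - [0,0,0]
  slide:
    - [-25,-32,0]
    - [-50,-64,0]
    - [-75,-96,0]
    - [-100,-128,0]
    - [-125,-160,0]
    - [-130,-160,0]
    - [-130,-160,0]
  grip: [-1,-1,-1,-1,-1,-1,-1]

```text
time: 12.43
tool_pos: [284.1, -359.3, 163.3]
tcp_rot: [-3.141, -0.001, 1.172]
contact_force: [0.5, 0.1, -0.1]
grip_width: 0.7
```

```bash
python3 look.py b1
python3 - <<'E'
from plant import bot
from h import *
o=[]
for n,(x0,x1,y0,y1) in(("top",(260,350,180,280)),("side",(270,360,185,285))):
    c=bot.capture(n);P=cloud(c)
    o.append(cv2.resize(c["img"][y0:y1,x0:x1],(390,433),interpolation=cv2.INTER_CUBIC))
    for nm,X in zip(("far","left","near","right"),model((553.3,55.1,-.394),(0,0,0,0))):
        D=np.linalg.norm(P[...,:2]-X[:2],axis=-1);m=(D<9)&(c["range_z"]>0);print(n,nm,np.median(P[m][:,2]).round(1))
    D=np.linalg.norm(P[...,:2]-[553.3,55.1],axis=-1);print("mid",np.median(P[D<15][:,2]))
    cv2.imwrite(f"pics/{n}_fin.png",c["img"])
cv2.imwrite("pics/b2.png",np.hstack(o));print(bot.get_obs()["tool_pos"])
E
```

```text
12.5333 [ 285.94858548 -357.60400795  163.48498923] [-0.1289898   0.41452709  0.24832243]
top far 49.4
top left 49.4
top near 48.8
top right 49.2
mid 48.50925351188561
side far 50.1
side left 48.9
side near 22.4
side right 50.4
mid 50.116988044989846
[ 286.69207479 -357.20680425  163.706112  ]
```

View pics/b2.png

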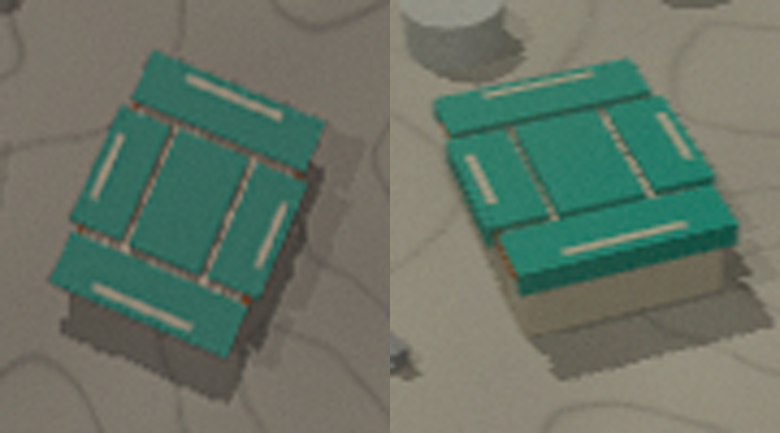

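View pics/top_fin.png

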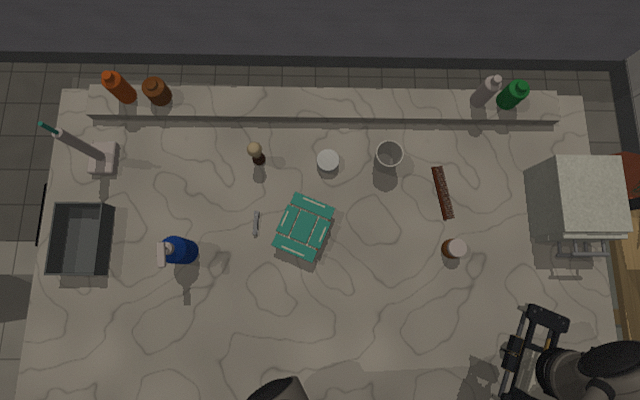

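Both views show four flat sections, but a speck of orange remains at the near section's left end, around (510,258) in the right panel. I'll check each section's tilt numerically.

Run:
```python
from plant import bot
from h import *
import pickle
d0=pickle.load(open("c0.pkl","rb"))
a=-.394;R=np.array([[np.cos(a),-np.sin(a)],[np.sin(a),np.cos(a)]])
for n,ctr in(("top",(554.2,56.3)),("side",(552.7,54.2))):
  for lab,c in(("before",d0[n]),("now",bot.capture(n))):
    P=cloud(c);ok=mint(c,(260,365,180,285));L=(P[...,:2]-ctr)@R
    for nm,ax,s,h,w in(("far",0,1,40,50),("left",1,1,25,32),("near",0,-1,40,50),("right",1,-1,25,32)):
        o=s*L[...,ax]-h;t=L[...,1-ax];m=ok&(o>3)&(o<30)&(abs(t)<w)&(P[...,2]>38)
        k=np.polyfit(o[m],P[m][:,2],1);print(n,lab,nm,m.sum(),"tilt",np.arctan(k[0]).round(3),"z@26",np.polyval(k,26).round(1))
c=bot.capture("side");cv2.imwrite("pics/b3.png",cv2.resize(c["img"][225:265,285:360],None,fx=10,fy=10,interpolation=cv2.INTER_CUBIC))
```

```text
top before far 377 tilt 0.336 z@26 56.3
top before left 238 tilt 0.282 z@26 56.2
top before near 371 tilt 0.284 z@26 56.7
top before right 231 tilt 0.299 z@26 56.5
top now far 364 tilt 0.071 z@26 49.1
top now left 232 tilt 0.016 z@26 48.8
top now near 376 tilt -0.021 z@26 48.3
top now right 232 tilt 0.016 z@26 49.0
side before far 381 tilt 0.313 z@26 58.3
side before left 182 tilt 0.292 z@26 57.9
side before near 216 tilt 0.288 z@26 57.4
side before right 223 tilt 0.328 z@26 57.9
side now far 269 tilt 0.014 z@26 50.2
side now left 196 tilt -0.011 z@26 49.9
side now near 336 tilt 0.014 z@26 50.2
side now right 192 tilt 0.032 z@26 50.3
```

View pics/b3.png

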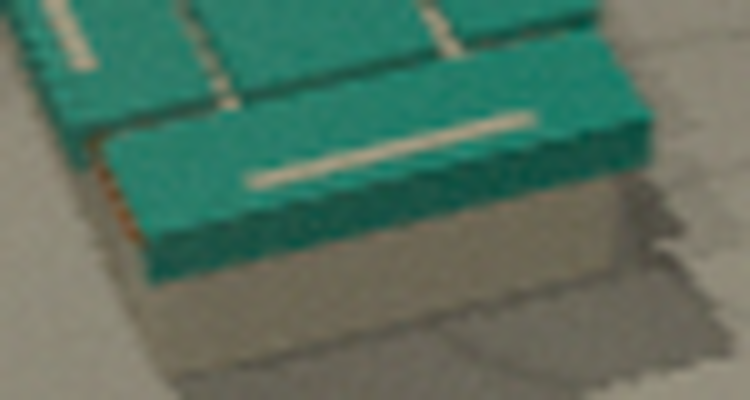

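All four sections read flat: tilts are about 0 against about 0.3 before, and every press point is level with the lid top. The leftover orange is only the seal's end at the corner, because no orange shows along the near front edge. The arm is clear, so I'll hand in.

```bash
python3 -c "
from plant import bot
s=bot.get_obs();print(s['time'],s['contact_force']);print(bot.close_job())"
```

```text
12.7833 [ 0.12703307 -0.20148278 -0.12971793]
the job is handed in; nothing more can be done
None
```

All four sections of the lid are shut. I pressed near, far, left and right in turn with the closed fingertips, then lifted clear and handed the job in at 12.8 s. No verdict is reported.

- **Sections:** the catches resisted with up to about 4 N at the readings between steps, and the force then dropped to zero as each one gave way. In the final pictures, the tilts are about 0 (largest 0.07, in the noisy top-camera fit), against about 0.3 before. The press points read 48–50 mm, level with the lid's top.
- **Surroundings:** in the top view the box and the objects around it stand where they were. The arm is away to the right, at zero contact force.

**What disagreed:**
- **Tool height:** the reported TCP height was about 30 mm lower than the fingertip seen in the images and than the heights at which the tip met the sections. I went by contact and the images instead.
- **Height check, near section:** one rough side-camera reading for the near section gave 22 mm. A proper fit on mint pixels gave 50 mm, so the first probably picked up the wall.
- **Orange at the corner:** a speck still shows at the near-left corner. I took it to be the end of the seal, because no orange shows along the near section's front edge.

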